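# Shut, lock and start the bench centrifuge

### The arm

A 6-joint arm with a two-finger parallel gripper is mounted at the origin on the work surface. World frame = base frame: x ahead of the robot, y to its left, z up, the work surface at z = 0. Lengths are in mm, angles in degrees, forces in N, time in s.
With the tool pointing down it reaches from about 300 to 850 mm from the base axis. Payload 4.2 kg.
Tool frame: the origin (TCP) lies at the very end of the fingers, on their centre line; the grasp point (between the pads) lies 19 mm behind it (env.grasp_offset is the distance from the TCP to the grasp point, in mm); z points along the fingers, y is the line along which they close (so a half turn about z gives the same grasp; the last joint's range is limited). The gripper opens to 91 mm and grips with 3 to 60 N. Pads are 32 mm wide; open, the fingers measure 118 mm over their backs; the gripper's body (76 mm by 178 mm) begins 60 mm behind the grasp point.
Start: joints at [65.833, 18.312, 89.639, -0, 72.044, -1.146], TCP at [224.872, 529.222, 213.976] pointing down, gripper open.
Joint ranges: [-177.97, 177.97], [-48.28, 115.42], [12.27, 149.76], [-77.06, 257.06], [2.81, 150.46], [-146.56, 146.56]. Speed limits (degrees/s): [147.25, 147.25, 180, 180, 180, 180].

### API

Orientations are given as [roll, pitch, yaw] about the fixed x, y, z axes, in that order (R = Rz(yaw) Ry(pitch) Rx(roll)).
In Python, from workcell import env gives the robot as it stands. The module is installed in compiled form; this text tells all that it offers.
- The arm moves only by the tool send_rows, never from a script. Its argument "motion" is a list of rows, each an object of numbers: "tx", "ty", "tz": the shift along the tool's x, y, z in units of 500 mm (1.0 is 500 mm); "rx", "ry", "rz": the turn, a rotation vector about the tool's x, y, z in units of 30 degrees (1.0 is 30 degrees); "gripper": the closure, from -1 (fully open) to 1 (shut). In form: [{"tx": .., "ty": .., "tz": .., "rx": .., "ry": .., "rz": .., "gripper": ..}, ...]. A call has 1 to 12 rows; each row shifts and turns the commanded pose from where the row before left it, along the tool's axes as they then stand; what a row does not reach is not made up. A row lasts 1/8 s, in which the tool goes at most 62.5 mm and 10.7 degrees, less where a joint would pass 70% of its speed; a pose out of reach is approached as far as the arm can. A call with a number of a shift or a turn outside -1 to 1 is refused whole. A call with a gripper value outside its range is refused whole. The fingers move at their own pace and stop on an object; "grip_force" is the grip in N (left out, the last holds). Time passes only in rows, so rows that do not move let the fingers close. It gives the time, the measured TCP pose, the force, the opening and the grip force at its end, in the units of the state.
- env.state(): the state, without advancing time (a new reading comes with each control period).
- env.grab_frame(name): name is "side" or "top"; returns a dict with "frame" (384x512x3 uint8, red, green, blue), "vertical_fov" (degrees; the focal length in pixels is half the picture's height over the tangent of half this angle, whatever the lens; pixels are square), "cx", "cy" (the principal point, pixels), "rvec" (rotation vector, rad) and "tvec" (3), from world to camera coordinates, as OpenCV has them. Camera axes: x right, y down, z forward; pixel columns grow to the right and rows downward; lengths in mm; the calibration is good to about 2 mm. A picture is of the moment at which its call begins. There is no depth.
- env.job_done(): hands the job in; it is judged then, once.
The state is a dict: "time_s": time; "qpos": joint angles; "qvel": joint speeds; "effort": joint torques, N m; "ee_pos": TCP position; "ee_rot": TCP orientation; "force": force on the tool from outside, world axes, zero at the start; "torque": the same for the moment, N m; "gripper_width": finger opening in mm; "gripper_force": force on a finger pad.
Only numpy, scipy, OpenCV 4.12 (cv2) and the standard library are available. Lean on these libraries where they do the work, as an engineer would, in place of code of your own. Each camera call takes 0.05 s, during which the arm holds its last target. There are 200 camera calls.

### The job

Get the bench centrifuge running: swing its lid fully shut, then turn the blue lock ring clockwise by its orange handle until the handle stands at the green mark, and then press the green start button fully in and let go. Do not turn the ring to its mark before the lid is shut or press start before the ring is locked, and leave the other things on the bench where they are.

Things in the scene. Friction and masses are not known exactly. Their poses are not given: they have to be found in the camera images.
- centrifuge: White bench centrifuge, fixed to the bench: a deck 280 x 330 mm, its flat top 70 mm above the bench, with a round chamber on it. Origin on the bench under the chamber's axis; x points to its back, y to its hinge (left) side, z up. The deck spans x -160 to +120 mm, y -195 to +135 mm. Its yaw varies by up to 0.3 rad either way. The hinge bracket stands up to 134 mm. The control panel lies on the right (-y) part of the deck.
- ring_axis (a point): Point on the vertical turning axis of the lock ring, 122 mm above the bench (the ring's upper face).
- lock_ring (a joint): Captive blue lock ring round the chamber mouth (160 mm inside, 184 mm outside, 98 to 122 mm above the bench; two small blue lugs on it reach up to 137 mm). It can only turn. rad: 0 = handle at the red mark (open), grows clockwise seen from above, 1.05 = handle at the green mark (locked); mechanical range 0 to 1.25, so it does not stop by itself at the mark. Friction about 0.25 N m holds it where it is left; no spring. Starts at 0 to 0.35.
- ring_handle (a point): Orange upright grip on the lock ring, a block 24 mm long radially, 12 mm thick along the turning direction, its top 168 mm above the bench. This point is in its middle, 115 mm from the ring's axis, 156 mm above the bench. It can be pinched from above across the 12 mm; beside it there is free space down to 138 mm above the bench (the ring's nearest lug, 137 mm high, is some 30 mm away).
- lock_mark (a point): Green radial bar painted on the deck in front (30 x 12 mm, centred 143 mm from the ring's axis, 71 mm above the bench): the locked mark. The ring is locked when the middle of the orange handle lies on the line from the ring's axis to this point. A red bar of the same size, 1.05 rad anticlockwise seen from above, is the open mark.
- lid (a joint): Hinged lid: white disc 130 mm across, 9 mm thick, black round window in its outer face. rad: 0 = shut (flat), grows as it opens, 1.5 at most. Hinge axis is horizontal, along the centrifuge's x, on its left (+y) side. Stiff hinge (about 0.3 N m of friction): the lid stays where it is left. Weighs about 200 g. Starts at 1.1 to 1.4. Shut, the disc's outer face is 128 mm above the bench.
- lid_hinge (a point): Middle of the lid's hinge axis: 108 mm to the left (+y of the centrifuge) of the chamber axis, 128 mm above the bench. The axis lies in the plane of the disc's outer face; the disc's centre is 108 mm from it, its rim 43 to 173 mm from it.
- lid_tab (a point): Orange tab on the free edge of the lid, opposite the hinge: 34 mm wide, 48 mm long (164 to 212 mm from the hinge axis), 8 mm thick, standing on the plane of the disc's outer face. This point is on its outer face, 4 mm from its end, 208 mm from the hinge axis.
- start (a joint): Green round start button, 28 mm across, on the control panel; sprung, m pressed: 0 = out, 0.006 = fully in (about 5 N).
- start_top (a point): Centre of the top of the start button; it is pressed straight down.
- tube_rack: Bystander: bright green flat tube rack, 220 x 75 x 39 mm high, loose. Origin at the middle of its underside.
- grey_tray: Bystander: grey divided tray, 120 x 90 x 30 mm, loose. Origin at the middle of its underside.
- tip_box_a: Bystander: pipette tip box, white with clear top and yellow clip, 124 x 89 x 85 mm high, loose. Origin at the middle of its underside.
- tip_box_b: Bystander: pipette tip box, white with clear top and blue clip, 124 x 89 x 85 mm high, loose. Origin at the middle of its underside.
- beaker: Bystander: small glass beaker, 60 mm across, 75 mm tall, beside the centrifuge, loose. Origin at the middle of its underside.
- marker: Bystander: red marker pen with black cap, 135 mm long, 14 mm thick, lying by the centrifuge's hinge side, loose. Origin at the middle of its underside.

How it is judged (in metres and radians):
On the way, in this order (a step that is already met when the one before it is completed fails the run):
1. the lid is fully shut (value of joint lid below 0.05 rad), for 0.2 s.
2. the lock ring is at its locked mark, lid shut (value of joint lock_ring between 0.96 and 1.14 rad and value of joint lid below 0.05 rad), for 0.3 s.
3. the start button is pressed fully in, ring locked and lid shut (all of step 2 and value of joint start above 0.0045 m), for 0.05 s.
At the end, for the whole second after the job is handed in: The lid is shut (within 0.05 rad), the lock ring rests at its locked mark (joint 0.96 to 1.14, that is within 0.09 rad of the green mark), and the start button has been pressed (at least 4.5 mm) and is out again (under 1.5 mm) (all of step 2 and value of joint start below 0.0015 m and velocity of joint lock_ring between -0.05 and 0.05 rad/s); the robot touches nothing.
It fails at once if the ring is turned to its mark while the lid is open (value of joint lock_ring above 0.8 rad and value of joint lid above 0.15 rad).
It fails at once if the start button is pressed before the ring is locked (value of joint start above 0.003 m and not (value of joint lock_ring between 0.96 and 1.14 rad)).
It fails at once if a bystander is moved by more than 30 mm (distance of any of tube_rack, grey_tray, tip_box_a, tip_box_b, beaker, marker from where it was at the start of the episode above 0.03 m).
It also fails if it takes over 64 s, if anything falls off the work surface, if the arm or the gripper's body presses on something with over 40 N, if the wrist force passes 120 N, or if a joint passes its speed limit or range.

## Working session

There is one attempt and no reset: what is moved stays moved. The work goes in short steps, Python scripts to look and compute and a tool call to move; the robot and the scene stay as the last step left them, time stands still between calls to the robot, and variables do not carry over. Pictures are saved under pics/ and viewed, at most 10 in all, crops included, and the job is handed in when it is done.

Besides the shell and the picture viewer there is one more tool, called in YAML: its name, and indented under it one key for each argument. send_rows: Moves the arm, as the interface text tells. Shifts and turns lie within -1 to 1; 1 stands for 500 mm of shift or 30 degrees of turn. Its arguments: {"type":"object","properties":{"motion":{"type":"array"},"grip_force":{"type":"number"}},"required":["motion"]}

```bash
mkdir -p pics; cat > h.py <<'E'
import numpy as np, cv2, json
from workcell import env
def grab(n):
    f=env.grab_frame(n); im=f["frame"]
    F=im.shape[0]/2/np.tan(np.radians(f["vertical_fov"])/2)
    K=np.array([[F,0,f["cx"]],[0,F,f["cy"]],[0,0,1.]])
    R=cv2.Rodrigues(np.array(f["rvec"],float))[0]; t=np.array(f["tvec"],float).reshape(3)
    return im,K,R,t
def ray(c,uv):
    _,K,R,t=c; d=R.T@np.linalg.inv(K)@np.array([*uv,1.]); return -R.T@t,d/np.linalg.norm(d)
def onz(c,uv,z):
    o,d=ray(c,uv); return o+d*(z-o[2])/d[2]
def tri(c1,p1,c2,p2):
    o1,d1=ray(c1,p1);o2,d2=ray(c2,p2)
    A=np.stack([d1,-d2],1); s=np.linalg.lstsq(A,o2-o1,rcond=None)[0]
    a=o1+s[0]*d1;b=o2+s[1]*d2; return (a+b)/2,np.linalg.norm(a-b)
def proj(c,P):
    _,K,R,t=c; q=K@(R@np.array(P,float)+t); return q[:2]/q[2]
E
python3 - <<'E'
from h import *
ims=[]
for n in("top","side"):
    c=grab(n); ims.append(c[0]); cv2.imwrite(f"pics/{n}0.png",cv2.resize(c[0][:,:,::-1],(768,576),interpolation=cv2.INTER_CUBIC)); print(n,-c[2].T@c[3],c[1][0,0],c[2][2])
    hsv=cv2.cvtColor(c[0],cv2.COLOR_RGB2HSV)
    for nm,lo,hi in(("orange",(5,150,120),(22,255,255)),("green",(40,100,60),(85,255,255)),("blue",(100,120,60),(125,255,255)),("red",(0,150,100),(4,255,255))):
        m=cv2.inRange(hsv,lo,hi); k,l,s,ce=cv2.connectedComponentsWithStats(m)
        print(nm,[(s[i].tolist(),ce[i].round(1).tolist()) for i in range(1,k) if s[i,4]>12])
print(env.state())
E
```

```text
top [ 356.59837308   13.63764868 1841.70790882] 473.8944907596734 [ 0.1029968  -0.01481786 -0.99457131]
orange [([486, 151, 26, 32, 795], [499.0, 166.4]), ([258, 181, 3, 10, 22], [259.3, 185.2]), ([291, 216, 5, 6, 17], [292.9, 218.4])]
green [([369, 163, 35, 57, 788], [386.4, 190.2]), ([311, 172, 6, 9, 50], [313.5, 175.7]), ([314, 206, 7, 8, 46], [317.0, 209.9]), ([258, 226, 5, 7, 21], [260.2, 228.8])]
blue [([257, 167, 44, 51, 472], [281.1, 193.7]), ([267, 184, 4, 5, 13], [268.3, 185.9])]
red [([212, 178, 11, 23, 81], [216.8, 189.3]), ([296, 221, 5, 7, 17], [298.0, 223.6])]
side [ 454.49246139  879.51823863 1215.66513897] 471.5904494697146 [ 0.05192899 -0.63907698 -0.76738777]
orange [([230, 16, 28, 16, 401], [243.8, 24.0]), ([238, 135, 12, 16, 166], [243.7, 142.1]), ([276, 148, 7, 4, 16], [279.3, 149.2])]
green [([226, 93, 57, 23, 612], [253.3, 103.8]), ([266, 142, 9, 6, 36], [270.1, 144.2]), ([284, 196, 8, 4, 18], [287.6, 197.4])]
blue [([265, 155, 12, 19, 107], [271.4, 165.5]), ([217, 163, 5, 9, 32], [218.9, 167.1]), ([218, 172, 20, 22, 109], [225.3, 183.5]), ([251, 176, 24, 18, 99], [264.8, 185.4])]
red [([217, 245, 30, 11, 121], [231.3, 250.2])]
{'time_s': 0.1, 'qpos': array([ 6.58342236e+01,  1.83462746e+01,  8.96989006e+01, -1.63763377e-03,
        7.20425092e+01, -1.14480208e+00]), 'qvel': array([-0.06135906, -0.06572067, -0.21554552, -0.00775855,  0.0107841 ,
        0.09069598]), 'effort': array([ 1.34341444e-03, -4.13329625e+01, -2.32511169e+01,  7.28715956e-02,
        4.20503248e-02, -4.49488118e-05]), 'ee_pos': array([224.68074034, 528.80614154, 213.22491237]), 'ee_rot': array([-1.79912302e+02, -1.95095700e-04,  1.56979532e+02]), 'force': array([ 0.34626848, -0.40343742, -0.28164737]), 'torque': array([ 0.01767024, -0.02430058,  0.02945819]), 'gripper_force': 0.0, 'gripper_width': 90.86374838988512}
```

View pics/top0.png

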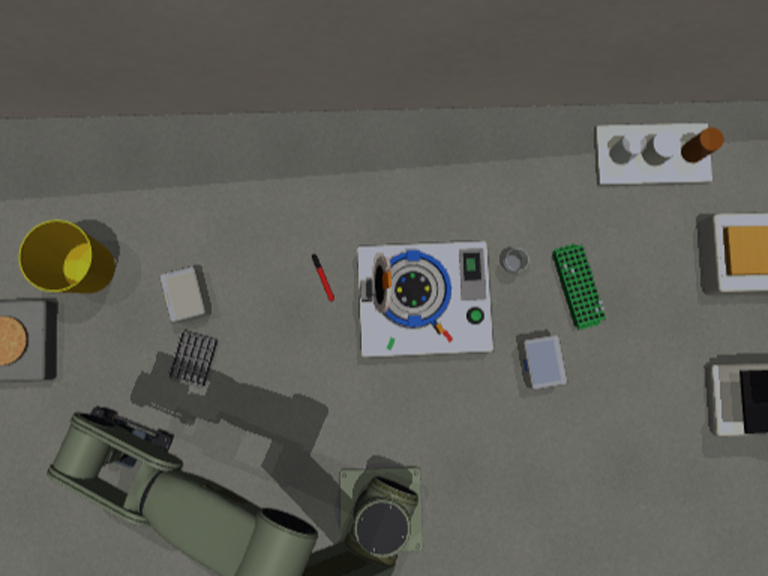

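View pics/side0.png

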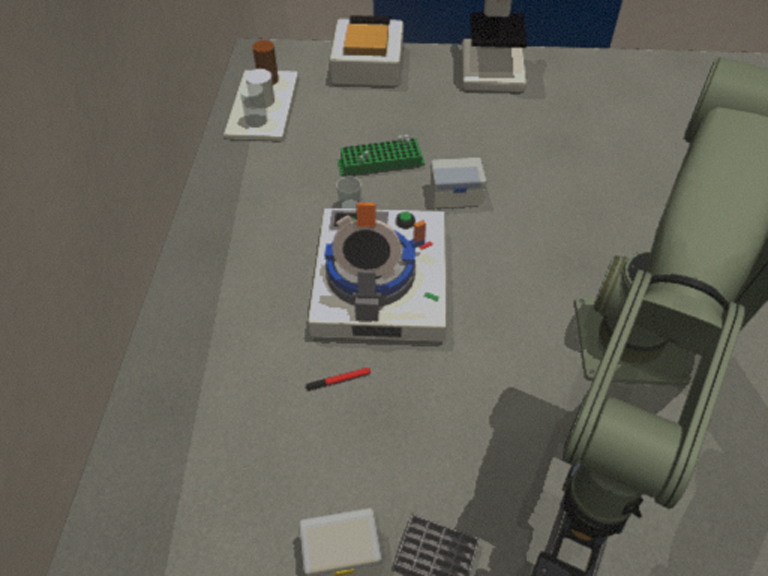

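The top view shows the centrifuge around (425,298) with the lid nearly upright at (380,283), the handle at (437,327), red mark (447,336), green mark (390,343) and button (475,315). The side view shows the tab at (366,213), handle at (420,231), button at (405,219) and green mark (431,296).

```bash
python3 - <<'E'
from h import *
T=grab("top");S=grab("side")
def blob(c,lo,hi,near,r=12):
    m=cv2.inRange(cv2.cvtColor(c[0],cv2.COLOR_RGB2HSV),lo,hi); k,l,s,ce=cv2.connectedComponentsWithStats(m)
    i=min(range(1,k),key=lambda i:np.hypot(*(ce[i]-near))-min(s[i,4],10)); return ce[i],s[i]
G=((40,90,40),(85,255,255));R=((0,120,70),(5,255,255));O=((5,120,70),(22,255,255))
P={}
for n,col,a,b in(("green",G,(260,229),(287.6,197.4)),("red",R,(298,223.6),(284,163.5)),("start",G,(317,210),(270,144.5)),("handle",O,(292.5,217.5),(280,153)),("tab",O,(259.3,185),(243.7,142))):
    p,s=blob(T,*col,a);q,s2=blob(S,*col,b); X,e=tri(T,p,S,q); P[n]=X
    print(n,p.round(1),s,q.round(1),s2,X.round(1),round(e,1))
    if n in("green","red"): P[n]=(onz(T,p,71)+onz(S,q,71))/2; print("   z71",onz(T,p,71).round(1),onz(S,q,71).round(1))
g,r=P["green"][:2],P["red"][:2]; d=g-r; print("sep",np.linalg.norm(d))
m=(g+r)/2; n=np.array([d[1],-d[0]])/np.linalg.norm(d)
if n[0]<0:n=-n
ax=m+n*143*np.cos(.525); print("axis",ax, "yaw-ish dir",np.degrees(np.arctan2(n[1],n[0])))
an=lambda v:np.degrees(np.arctan2(*(v-ax)[::-1]))
for k in P: print(k,an(P[k][:2]),np.linalg.norm(P[k][:2]-ax))
# deck edges in top
im=T[0][150:245,230:335]; m=(im.min(2)>125).astype(np.uint8)
c=max(cv2.findContours(cv2.morphologyEx(m,cv2.MORPH_CLOSE,np.ones((5,5))),0,2)[0],key=cv2.contourArea)
b=cv2.boxPoints(cv2.minAreaRect(c))+[230,150]; w=np.array([onz(T,x,70) for x in b]); print(b,w.round(1),[np.linalg.norm(w[i]-w[i-1]) for i in range(4)],w.mean(0))
z=np.vstack([cv2.resize(T[0][150:245,230:335],(600,543)),]) 
a=cv2.resize(T[0][160:240,235:330],(400,337),interpolation=3);b=cv2.resize(S[0][130:230,200:300],(400,400),interpolation=3)
o=np.zeros((400,800,3),np.uint8);o[:337,:400]=a;o[:,400:]=b;cv2.imwrite("pics/z0.png",o[:,:,::-1])
E
```

```text
green [260.2 228.8] [258 226   5   7  21] [287.6 197.4] [284 196   8   4  18] [415.5 -34.3  69.7] 1.3
   z71 [416.1 -34.3  71. ] [414.9 -33.2  71. ]
red [297.8 223.4] [295 220   6   8  21] [283.4 163.2] [280 161   8   5  17] [ 431.6 -175.5   71.6] 0.8
   z71 [ 432.1 -175.6   71. ] [ 431.2 -175.9   71. ]
start [316.8 209.8] [313 206   8   9  53] [269.8 144.3] [266 142   9   6  40] [ 479.4 -246.6   85.5] 0.9
handle [293.1 218.7] [291 216   6   6  24] [279.4 153.5] [276 147   7  14  75] [ 446.3 -151.7  141.7] 0.6
tab [257.8 186.3] [255 181   6  12  56] [243.5 142.5] [238 135  12  16 192] [545.8 -24.2 311.5] 0.6
sep 142.89880909389555
axis [546.49652694 -90.748973  ] yaw-ish dir 6.497121057353912
green 156.49457978040633 142.8878321946356
red -143.50033766569848 142.88783219463562
start -113.28982651511261 169.64845175358485
handle -148.69121646366366 117.22299761565797
tab 90.61778396437386 66.5687989906871
[[237.71958637 163.83092117]
 [324.85773468 159.87010574]
 [328.19380188 233.26391602]
 [241.05565643 237.22473145]] [[ 663.9   43.1   70. ]
 [ 670.1 -287.8   70. ]
 [ 392.1 -287.8   70. ]
 [ 386.9   37.9   70. ]] [np.float64(277.04700346046576), np.float64(330.9869658351656), np.float64(277.9377617273171), np.float64(325.72081790535753)] [ 528.24694663 -123.67928126   70.        ]
```

View pics/z0.png

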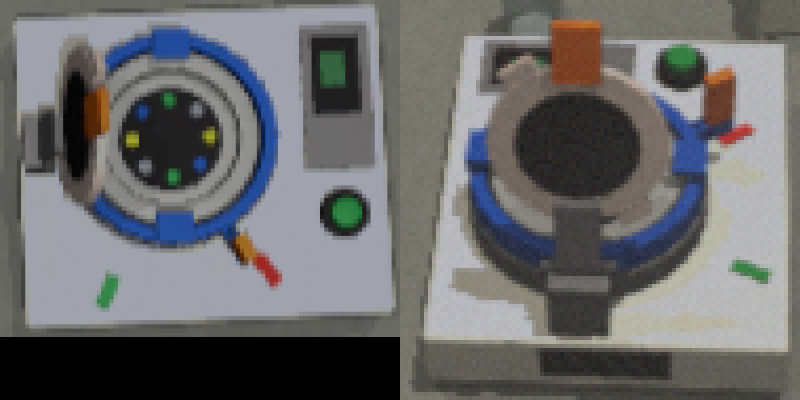

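The crops show the handle just clockwise of the red mark. The lid is at about 77°, and its tab is a bright orange block. I'll turn the tool to yaw 91°, close the fingers and rise, then go to the left of the lid.

send_rows:
  motion:
    - {"rz":0.314,"tz":-0.03,"gripper":1}
    - {"rz":0.314,"tz":-0.03,"gripper":1}
    - {"rz":0.314,"tz":-0.03,"gripper":1}
    - {"rz":0.314,"tz":-0.03,"gripper":1}
    - {"rz":0.314,"tz":-0.03,"gripper":1}
    - {"rz":0.314,"tz":-0.03,"gripper":1}
    - {"rz":0.314,"tz":-0.03,"gripper":1}
    - {"tx":-0.07,"ty":0.05,"gripper":1}
    - {"tx":-0.07,"ty":0.05,"gripper":1}
    - {"tx":-0.07,"ty":0.05,"gripper":1}
    - {"tx":-0.07,"ty":0.05,"gripper":1}
    - {"gripper":1}

```text
invalid input at $.motion[0]: expected keys tx, ty, tz, rx, ry, rz, gripper
```

send_rows:
  motion:
    - {"tx":0,"ty":0,"tz":-0.03,"rx":0,"ry":0,"rz":0.314,"gripper":1}
    - {"tx":0,"ty":0,"tz":-0.03,"rx":0,"ry":0,"rz":0.314,"gripper":1}
    - {"tx":0,"ty":0,"tz":-0.03,"rx":0,"ry":0,"rz":0.314,"gripper":1}
    - {"tx":0,"ty":0,"tz":-0.03,"rx":0,"ry":0,"rz":0.314,"gripper":1}
    - {"tx":0,"ty":0,"tz":-0.03,"rx":0,"ry":0,"rz":0.314,"gripper":1}
    - {"tx":0,"ty":0,"tz":-0.03,"rx":0,"ry":0,"rz":0.314,"gripper":1}
    - {"tx":0,"ty":0,"tz":-0.03,"rx":0,"ry":0,"rz":0.314,"gripper":1}
    - {"tx":-0.07,"ty":0.05,"tz":0,"rx":0,"ry":0,"rz":0,"gripper":1}
    - {"tx":-0.07,"ty":0.05,"tz":0,"rx":0,"ry":0,"rz":0,"gripper":1}
    - {"tx":-0.07,"ty":0.05,"tz":0,"rx":0,"ry":0,"rz":0,"gripper":1}
    - {"tx":-0.07,"ty":0.05,"tz":0,"rx":0,"ry":0,"rz":0,"gripper":1}
    - {"tx":0,"ty":0,"tz":0,"rx":0,"ry":0,"rz":0,"gripper":1}

```text
time_s: 1.7
ee_pos: [328.5, 389.2, 319.1]
ee_rot: [180.0, 0.0, 90.8]
force: [0.1, 0.7, 0.4]
gripper_width: 0.7
gripper_force: 0.0
```

send_rows:
  motion:
    - {"tx":-0.098,"ty":0.061,"tz":0,"rx":0,"ry":0,"rz":0,"gripper":1}
    - {"tx":-0.098,"ty":0.061,"tz":0,"rx":0,"ry":0,"rz":0,"gripper":1}
    - {"tx":-0.098,"ty":0.061,"tz":0,"rx":0,"ry":0,"rz":0,"gripper":1}
    - {"tx":-0.098,"ty":0.061,"tz":0,"rx":0,"ry":0,"rz":0,"gripper":1}
    - {"tx":-0.098,"ty":0.061,"tz":0,"rx":0,"ry":0,"rz":0,"gripper":1}
    - {"tx":-0.098,"ty":0.061,"tz":0,"rx":0,"ry":0,"rz":0,"gripper":1}
    - {"tx":-0.098,"ty":0.061,"tz":0,"rx":0,"ry":0,"rz":0,"gripper":1}
    - {"tx":0,"ty":0,"tz":0,"rx":0,"ry":0,"rz":0,"gripper":1}

```text
time_s: 2.7
ee_pos: [548.7, 50.0, 317.9]
ee_rot: [-179.9, 0.0, 90.8]
force: [-0.0, 0.9, 0.4]
gripper_width: 0.8
gripper_force: 0.0
```

```bash
python3 - <<'E'
from h import *
S=grab("side");T=grab("top")
a=cv2.resize(T[0][150:240,235:330],(422,400),interpolation=3);b=cv2.resize(S[0][60:220,190:340],(375,400),interpolation=3)
cv2.imwrite("pics/z1.png",np.hstack([a,b])[:,:,::-1]); print(env.state()["ee_pos"],env.state()["force"])
# arc plan, y and z
y0,z0=env.state()["ee_pos"][1:]
for th in range(77,-1,-7):
    t=np.radians(th); y=17-190*np.cos(t)+8*np.sin(t)+16; z=128+190*np.sin(t)+8*np.cos(t)
    print(th,round(y,1),round(z,1),"tx",round((y-y0)/500,3),"tz",round(-(z-z0)/500,3)); y0,z0=y,z
E
```

```text
[547.04907196  52.67350732 318.41512471] [-0.66218147  1.27260036 -0.88002214]
77 -1.9 314.9 tx -0.109 tz 0.007
70 -24.5 309.3 tx -0.045 tz 0.011
63 -46.1 300.9 tx -0.043 tz 0.017
56 -66.6 290.0 tx -0.041 tz 0.022
49 -85.6 276.6 tx -0.038 tz 0.027
42 -102.8 261.1 tx -0.034 tz 0.031
35 -118.1 243.5 tx -0.03 tz 0.035
28 -131.0 224.3 tx -0.026 tz 0.039
21 -141.5 203.6 tx -0.021 tz 0.041
14 -149.4 181.7 tx -0.016 tz 0.044
7 -154.6 159.1 tx -0.01 tz 0.045
0 -157.0 136.0 tx -0.005 tz 0.046
```

View pics/z1.png

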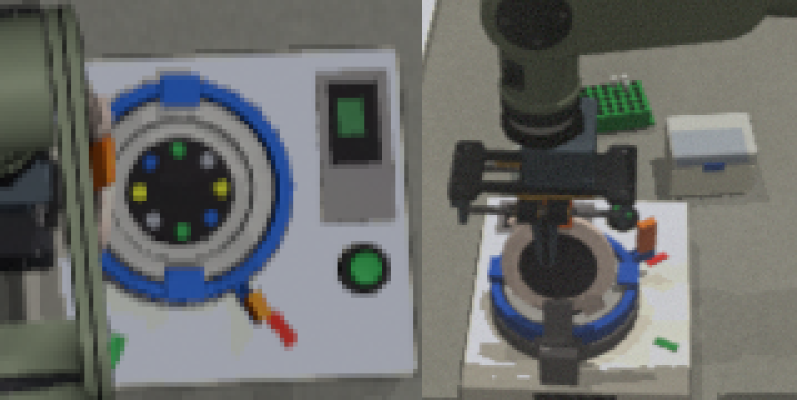

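The tool stands left of the lid with the finger tips at (545,265) in front of the disc/tab in the side crop. Next I push along the arc.

send_rows:
  motion:
    - {"tx":-0.06,"ty":0,"tz":0.003,"rx":0,"ry":0,"rz":0,"gripper":1}
    - {"tx":-0.05,"ty":0,"tz":0.004,"rx":0,"ry":0,"rz":0,"gripper":1}
    - {"tx":-0.045,"ty":0,"tz":0.011,"rx":0,"ry":0,"rz":0,"gripper":1}
    - {"tx":-0.043,"ty":0,"tz":0.017,"rx":0,"ry":0,"rz":0,"gripper":1}
    - {"tx":-0.041,"ty":0,"tz":0.022,"rx":0,"ry":0,"rz":0,"gripper":1}
    - {"tx":-0.038,"ty":0,"tz":0.027,"rx":0,"ry":0,"rz":0,"gripper":1}
    - {"tx":-0.034,"ty":0,"tz":0.031,"rx":0,"ry":0,"rz":0,"gripper":1}
    - {"tx":0,"ty":0,"tz":0,"rx":0,"ry":0,"rz":0,"gripper":1}

```text
time_s: 3.8
ee_pos: [549.0, -104.3, 259.3]
ee_rot: [-179.8, -0.1, 90.9]
force: [0.2, 1.1, -0.5]
gripper_width: 0.5
gripper_force: 0.0
```

send_rows:
  motion:
    - {"tx":-0.03,"ty":0,"tz":0.035,"rx":0,"ry":0,"rz":0,"gripper":1}
    - {"tx":-0.026,"ty":0,"tz":0.039,"rx":0,"ry":0,"rz":0,"gripper":1}
    - {"tx":-0.021,"ty":0,"tz":0.041,"rx":0,"ry":0,"rz":0,"gripper":1}
    - {"tx":-0.016,"ty":0,"tz":0.044,"rx":0,"ry":0,"rz":0,"gripper":1}
    - {"tx":-0.01,"ty":0,"tz":0.04,"rx":0,"ry":0,"rz":0,"gripper":1}
    - {"tx":0,"ty":0,"tz":0,"rx":0,"ry":0,"rz":0,"gripper":1}

```text
time_s: 4.55
ee_pos: [550.0, -154.6, 160.7]
ee_rot: [-179.8, -0.1, 91.0]
force: [0.3, 0.5, 0.5]
gripper_width: 0.2
gripper_force: 0.0
```

```bash
python3 - <<'E'
from h import *
S=grab("side")
cv2.imwrite("pics/z2.png",cv2.resize(S[0][60:220,190:340],(562,600),interpolation=3)[:,:,::-1]); print(env.state()["ee_pos"],env.state()["force"])
E
```

```text
[ 550.76477383 -154.67244204  161.77792325] [ 0.31604858 -0.84809183  0.09103352]
```

View pics/z2.png

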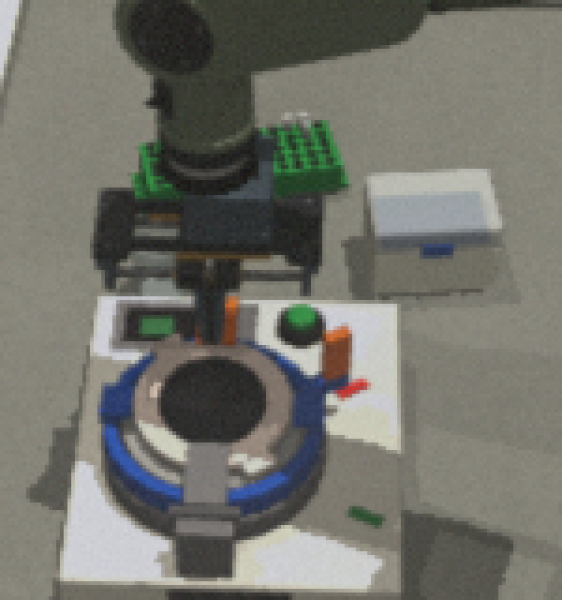

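The lid has followed the fingers and is nearly flat, with the tab (215,320) beneath the finger tips. I press it down, gently at the end.

send_rows:
  motion:
    - {"tx":-0.004,"ty":0,"tz":0.03,"rx":0,"ry":0,"rz":0,"gripper":1}
    - {"tx":0,"ty":0,"tz":0.016,"rx":0,"ry":0,"rz":0,"gripper":1}
    - {"tx":0,"ty":0,"tz":0.008,"rx":0,"ry":0,"rz":0,"gripper":1}
    - {"tx":0,"ty":0,"tz":0,"rx":0,"ry":0,"rz":0,"gripper":1}
    - {"tx":0,"ty":0,"tz":0,"rx":0,"ry":0,"rz":0,"gripper":1}

```text
time_s: 5.22
ee_pos: [550.6, -156.8, 136.2]
ee_rot: [180.0, -0.0, 91.0]
force: [-3.4, 0.9, 7.1]
gripper_width: -0.0
gripper_force: 3.7
```

send_rows:
  motion:
    - {"tx":0,"ty":0,"tz":0.005,"rx":0,"ry":0,"rz":0,"gripper":1}
    - {"tx":0,"ty":0,"tz":0,"rx":0,"ry":0,"rz":0,"gripper":1}
    - {"tx":0,"ty":0,"tz":0,"rx":0,"ry":0,"rz":0,"gripper":1}

```text
time_s: 5.6
ee_pos: [550.7, -156.8, 136.0]
ee_rot: [179.9, 0.0, 91.0]
force: [-5.8, 2.0, 19.7]
gripper_width: 0.3
gripper_force: 9.6
```

send_rows:
  motion:
    - {"tx":0,"ty":0,"tz":-0.06,"rx":0,"ry":0,"rz":0,"gripper":1}
    - {"tx":0,"ty":0,"tz":-0.1,"rx":0,"ry":0,"rz":0,"gripper":0.0}
    - {"tx":0.005,"ty":-0.07,"tz":-0.03,"rx":0,"ry":0,"rz":0.333,"gripper":0.0}
    - {"tx":0,"ty":0,"tz":0,"rx":0,"ry":0,"rz":0.333,"gripper":0.0}
    - {"tx":0,"ty":0,"tz":0,"rx":0,"ry":0,"rz":0.333,"gripper":0.0}
    - {"tx":0,"ty":0,"tz":0,"rx":0,"ry":0,"rz":0.333,"gripper":0.0}
    - {"tx":0,"ty":0,"tz":0,"rx":0,"ry":0,"rz":0.333,"gripper":0.0}
    - {"tx":0,"ty":0,"tz":0,"rx":0,"ry":0,"rz":0.333,"gripper":0.0}
    - {"tx":0,"ty":0,"tz":0,"rx":0,"ry":0,"rz":0,"gripper":0.0}

```text
time_s: 6.72
ee_pos: [515.7, -155.0, 227.3]
ee_rot: [-180.0, 0.0, 31.2]
force: [-0.1, 0.2, 0.1]
gripper_width: 45.4
gripper_force: 0.0
```

```bash
python3 - <<'E'
from h import *
S=grab("side");T=grab("top"); s=env.state()
a=cv2.resize(T[0][150:245,235:330],(400,400),interpolation=3);b=cv2.resize(S[0][110:210,200:300],(400,400),interpolation=3)
cv2.imwrite("pics/z3.png",np.hstack([a,b])[:,:,::-1]); print(s["ee_pos"],s["ee_rot"],s["gripper_width"])
for n,c in(("T",T),("S",S)):
    m=cv2.inRange(cv2.cvtColor(c[0],cv2.COLOR_RGB2HSV),(5,120,70),(22,255,255)); k,l,st,ce=cv2.connectedComponentsWithStats(m)
    print(n,[(st[i].tolist(),ce[i].round(1).tolist()) for i in range(1,k) if st[i,4]>5])
y=np.radians(s["ee_rot"][2]); d=np.array([448.7,-151.2])-s["ee_pos"][:2]
print("tx",d@[np.cos(y),np.sin(y)]/500,"ty",d@[np.sin(y),-np.cos(y)]/500)
E
```

```text
[ 515.73395768 -155.01221514  227.32948008] [-1.79982528e+02  3.30487553e-03  3.12562303e+01] 45.778605471082976
T [([467, 85, 16, 16, 193], [474.2, 92.3]), ([485, 151, 27, 32, 826], [498.6, 166.3]), ([0, 211, 18, 32, 448], [7.2, 226.4]), ([291, 216, 6, 6, 22], [293.2, 218.6])]
S [([230, 16, 19, 20, 239], [237.3, 23.6]), ([169, 27, 14, 11, 104], [175.2, 31.1]), ([178, 41, 4, 5, 9], [179.4, 42.7]), ([243, 144, 11, 12, 125], [247.7, 149.4]), ([276, 147, 7, 14, 75], [279.4, 153.5]), ([223, 382, 5, 2, 6], [224.7, 382.8])]
tx -0.11065262948282735 ty -0.07608109787739212
```

View pics/z3.png

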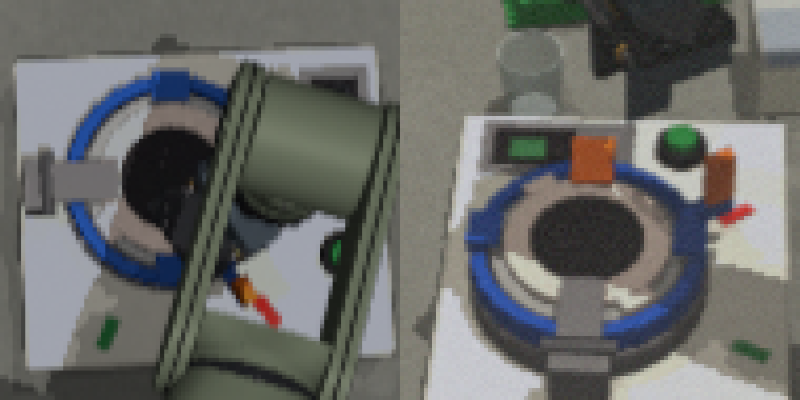

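The lid lies flat and the tab is down at (593,160) in the side crop. The handle is free beside the red mark. I move over the handle, go down and pinch it.

send_rows:
  motion:
    - {"tx":-0.055,"ty":-0.038,"tz":0,"rx":0,"ry":0,"rz":0,"gripper":0.0}
    - {"tx":-0.0555,"ty":-0.038,"tz":0,"rx":0,"ry":0,"rz":0,"gripper":0.0}
    - {"tx":0,"ty":0,"tz":0.05,"rx":0,"ry":0,"rz":0,"gripper":0.0}
    - {"tx":0,"ty":0,"tz":0.06,"rx":0,"ry":0,"rz":0,"gripper":0.0}
    - {"tx":0,"ty":0,"tz":0.04,"rx":0,"ry":0,"rz":0,"gripper":0.0}
    - {"tx":0,"ty":0,"tz":0.018,"rx":0,"ry":0,"rz":0,"gripper":0.0}
    - {"tx":0,"ty":0,"tz":0,"rx":0,"ry":0,"rz":0,"gripper":0.0}

```text
time_s: 7.7
ee_pos: [448.8, -151.1, 143.3]
ee_rot: [-180.0, 0.0, 31.2]
force: [0.5, -0.3, 0.1]
gripper_width: 45.5
gripper_force: 0.0
```

send_rows:
  motion:
    - {"tx":0,"ty":0,"tz":0,"rx":0,"ry":0,"rz":0,"gripper":1}
    - {"tx":0,"ty":0,"tz":0,"rx":0,"ry":0,"rz":0,"gripper":1}
    - {"tx":0,"ty":0,"tz":0,"rx":0,"ry":0,"rz":0,"gripper":1}
    - {"tx":0,"ty":0,"tz":0,"rx":0,"ry":0,"rz":0,"gripper":1}
  grip_force: 10

```text
time_s: 8.2
ee_pos: [448.8, -150.9, 143.7]
ee_rot: [-180.0, -0.0, 31.1]
force: [-0.9, -0.4, 1.5]
gripper_width: 11.7
gripper_force: 10.0
```

send_rows:
  motion:
    - {"tx":0.0009,"ty":-0.02,"tz":0,"rx":0,"ry":0,"rz":0.166,"gripper":1}
    - {"tx":0.0009,"ty":-0.02,"tz":0,"rx":0,"ry":0,"rz":0.166,"gripper":1}
    - {"tx":0.0009,"ty":-0.02,"tz":0,"rx":0,"ry":0,"rz":0.166,"gripper":1}
    - {"tx":0.0009,"ty":-0.02,"tz":0,"rx":0,"ry":0,"rz":0.166,"gripper":1}
    - {"tx":0.0009,"ty":-0.02,"tz":0,"rx":0,"ry":0,"rz":0.166,"gripper":1}
    - {"tx":0.0009,"ty":-0.02,"tz":0,"rx":0,"ry":0,"rz":0.166,"gripper":1}
    - {"tx":0.0009,"ty":-0.02,"tz":0,"rx":0,"ry":0,"rz":0.166,"gripper":1}
    - {"tx":0.0009,"ty":-0.02,"tz":0,"rx":0,"ry":0,"rz":0.166,"gripper":1}
    - {"tx":0.0009,"ty":-0.02,"tz":0,"rx":0,"ry":0,"rz":0.166,"gripper":1}
    - {"tx":0,"ty":0,"tz":0,"rx":0,"ry":0,"rz":0,"gripper":1}

```text
time_s: 9.45
ee_pos: [437.3, -64.4, 143.7]
ee_rot: [-180.0, -0.2, -13.7]
force: [4.4, -2.1, -3.1]
gripper_width: 12.3
gripper_force: 10.0
```

```bash
python3 - <<'E'
from h import *
s=env.state();print(s["gripper_force"],s["force"])
y=np.radians(s["ee_rot"][2])
for ax,g in(((546.5,-90.7),156.5),((547.7,-93.3),155.8)):
    v=s["ee_pos"][:2]-ax; a=np.degrees(np.arctan2(v[1],v[0]))%360; r=115
    G=np.array(ax)+115*np.array([np.cos(np.radians(g)),np.sin(np.radians(g))]); d=G-s["ee_pos"][:2]
    print("angle",a,"r",np.linalg.norm(v),"to go",a-g,"d",d,"tx",d@[np.cos(y),np.sin(y)]/500,"ty",d@[np.sin(y),-np.cos(y)]/500)
E
```

```text
9.9996417760849 [ 4.40808901 -2.07169295 -3.1004201 ]
angle 166.47310044329424 r 112.2919329755811 to go 9.973100443294243 d [ 3.71507023 19.59085184] tx -0.0020321868145761583 ty -0.0398281697635576
angle 165.34448011838703 r 114.08892353829103 to go 9.544480118387014 d [ 5.48316542 18.2758578 ] tx 0.0020250346939520237 ty -0.03810757877728262
```

Nearly there, with about 9.8° to go. I finish the arc, let go, rise, and look.

send_rows:
  motion:
    - {"tx":0,"ty":-0.0195,"tz":0,"rx":0,"ry":0,"rz":0.163,"gripper":1}
    - {"tx":0,"ty":-0.0195,"tz":0,"rx":0,"ry":0,"rz":0.163,"gripper":1}
    - {"tx":0,"ty":0,"tz":0,"rx":0,"ry":0,"rz":0,"gripper":1}
    - {"tx":0,"ty":0,"tz":0,"rx":0,"ry":0,"rz":0,"gripper":1}
    - {"tx":0,"ty":0,"tz":0,"rx":0,"ry":0,"rz":0,"gripper":0.2}
    - {"tx":0,"ty":0,"tz":0,"rx":0,"ry":0,"rz":0,"gripper":0.2}
    - {"tx":0,"ty":0,"tz":0,"rx":0,"ry":0,"rz":0,"gripper":0.2}
    - {"tx":0,"ty":0,"tz":-0.06,"rx":0,"ry":0,"rz":0,"gripper":0.2}
    - {"tx":0,"ty":0,"tz":-0.1,"rx":0,"ry":0,"rz":0,"gripper":1}
    - {"tx":-0.02,"ty":0.1,"tz":0,"rx":0,"ry":0,"rz":0,"gripper":1}
    - {"tx":-0.02,"ty":0.1,"tz":0,"rx":0,"ry":0,"rz":0,"gripper":1}
    - {"tx":0,"ty":0,"tz":0,"rx":0,"ry":0,"rz":0,"gripper":1}

```text
time_s: 10.95
ee_pos: [381.1, -130.8, 223.6]
ee_rot: [180.0, 0.0, -23.7]
force: [0.1, 0.5, -0.6]
gripper_width: 1.1
gripper_force: 0.0
```

```bash
python3 - <<'E'
from h import *
S=grab("side");T=grab("top"); s=env.state()
a=cv2.resize(T[0][150:245,235:330],(400,400),interpolation=3);b=cv2.resize(S[0][110:210,200:300],(400,400),interpolation=3)
cv2.imwrite("pics/z4.png",np.hstack([a,b])[:,:,::-1]); print(s["ee_pos"],s["ee_rot"],s["gripper_width"])
for n,c in(("T",T),("S",S)):
    m=cv2.inRange(cv2.cvtColor(c[0],cv2.COLOR_RGB2HSV),(5,120,70),(22,255,255)); k,l,st,ce=cv2.connectedComponentsWithStats(m)
    print(n,[(st[i].tolist(),ce[i].round(1).tolist()) for i in range(1,k) if st[i,4]>5 and 200<ce[i][0]<330])
for n,c in(("T",T),("S",S)):
    print(n,"shut tab",proj(c,(549,-170,136)),"locked handle mid",proj(c,(546.9-115*.9171,-91.5+115*.3987,156)),"handle 1.14",proj(c,(546.9+115*np.cos(np.radians(151.2)),-91.5+115*np.sin(np.radians(151.2)),156)))
y=np.radians(s["ee_rot"][2]); d=np.array([479.4,-246.6])-s["ee_pos"][:2]
print("btn tx",d@[np.cos(y),np.sin(y)]/500,"ty",d@[np.sin(y),-np.cos(y)]/500)
E
```

```text
[ 382.88118492 -129.23290034  223.51886125] [-1.79954590e+02 -1.26322570e-02 -2.35721064e+01] 0.6086108441354816
T [([291, 186, 14, 10, 115], [297.3, 190.7]), ([261, 218, 5, 7, 21], [263.1, 220.7])]
S [([230, 16, 29, 21, 540], [243.9, 25.8]), ([243, 144, 11, 12, 126], [247.8, 149.4]), ([277, 172, 7, 15, 81], [279.7, 179.0]), ([230, 381, 5, 2, 6], [232.0, 381.5])]
T shut tab [296.901326   190.40688016] locked handle mid [263.77298431 220.755825  ] handle 1.14 [261.04964769 219.51549631]
S shut tab [247.1928818  149.22347041] locked handle mid [280.0861157  175.94295119] handle 1.14 [278.41188194 178.29971609]
btn tx 0.2708009719352082 ty 0.13795109490033092
```

View pics/z4.png

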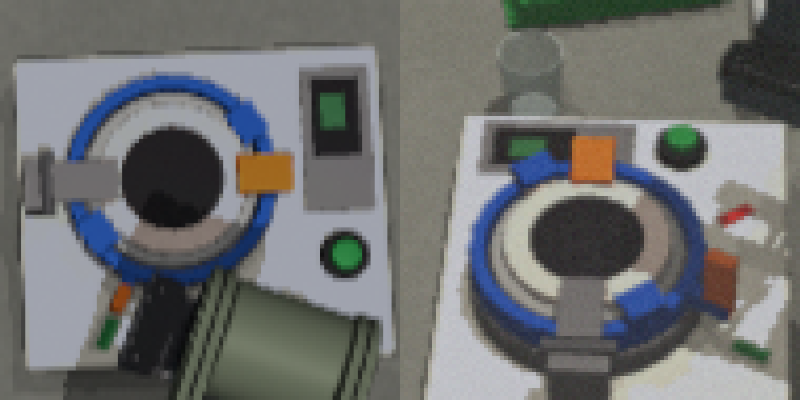

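The lid is flat and the handle (120,300) lines up with the green mark (107,333) along the radius from the axis. I'll check that angle by triangulation before pressing.

```bash
python3 - <<'E'
from h import *
T=grab("top");S=grab("side")
X,e=tri(T,(263.1,220.7),S,(279.7,179.0));print(X,e)
for ax,g in(((546.5,-90.7),156.5),((547.7,-93.3),155.8)):
    v=X[:2]-ax;print(np.degrees(np.arctan2(v[1],v[0]))%360-g,np.linalg.norm(v))
E
```

```text
[442.19641764 -43.64807854 144.33351587] 0.18758157824823693
-0.7803983368492595 114.42517470709718
-1.0025360734677236 116.60325551210248
```

The handle is within 1° of the mark. Next I move above the button.

send_rows:
  motion:
    - {"tx":0.068,"ty":0.0345,"tz":0,"rx":0,"ry":0,"rz":0,"gripper":1}
    - {"tx":0.068,"ty":0.0345,"tz":0,"rx":0,"ry":0,"rz":0,"gripper":1}
    - {"tx":0.068,"ty":0.0345,"tz":0,"rx":0,"ry":0,"rz":0,"gripper":1}
    - {"tx":0.067,"ty":0.0345,"tz":0,"rx":0,"ry":0,"rz":0,"gripper":1}
    - {"tx":0,"ty":0,"tz":0.06,"rx":0,"ry":0,"rz":0,"gripper":1}
    - {"tx":0,"ty":0,"tz":0.08,"rx":0,"ry":0,"rz":0,"gripper":1}
    - {"tx":0,"ty":0,"tz":0.07,"rx":0,"ry":0,"rz":0,"gripper":1}
    - {"tx":0,"ty":0,"tz":0.04,"rx":0,"ry":0,"rz":0,"gripper":1}
    - {"tx":0,"ty":0,"tz":0,"rx":0,"ry":0,"rz":0,"gripper":1}

```text
time_s: 12.28
ee_pos: [479.5, -245.0, 96.6]
ee_rot: [-180.0, 0.2, -23.4]
force: [0.1, 0.1, 0.6]
gripper_width: 0.7
gripper_force: 0.0
```

send_rows:
  motion:
    - {"tx":0,"ty":0.003,"tz":0.012,"rx":0,"ry":0,"rz":0,"gripper":1}
    - {"tx":0,"ty":0,"tz":0.008,"rx":0,"ry":0,"rz":0,"gripper":1}
    - {"tx":0,"ty":0,"tz":0.006,"rx":0,"ry":0,"rz":0,"gripper":1}
    - {"tx":0,"ty":0,"tz":0,"rx":0,"ry":0,"rz":0,"gripper":1}
    - {"tx":0,"ty":0,"tz":0,"rx":0,"ry":0,"rz":0,"gripper":1}

```text
time_s: 12.9
ee_pos: [480.2, -248.1, 86.4]
ee_rot: [-180.0, -0.2, -23.5]
force: [3.1, 2.0, 5.1]
gripper_width: 0.5
gripper_force: 2.4
```

send_rows:
  motion:
    - {"tx":0,"ty":0,"tz":0.005,"rx":0,"ry":0,"rz":0,"gripper":1}
    - {"tx":0,"ty":0,"tz":0,"rx":0,"ry":0,"rz":0,"gripper":1}
    - {"tx":0,"ty":0,"tz":0,"rx":0,"ry":0,"rz":0,"gripper":1}

```text
time_s: 13.28
ee_pos: [480.3, -248.2, 86.0]
ee_rot: [-180.0, -0.2, -23.5]
force: [-1.5, 4.2, 19.2]
gripper_width: 0.5
gripper_force: 10.0
```

send_rows:
  motion:
    - {"tx":0,"ty":0,"tz":-0.012,"rx":0,"ry":0,"rz":0,"gripper":1}
    - {"tx":0,"ty":0,"tz":0,"rx":0,"ry":0,"rz":0,"gripper":1}
    - {"tx":0,"ty":0,"tz":0,"rx":0,"ry":0,"rz":0,"gripper":1}

```text
time_s: 13.65
ee_pos: [479.5, -248.4, 88.8]
ee_rot: [180.0, -0.1, -23.5]
force: [2.8, -1.4, 3.1]
gripper_width: 0.3
gripper_force: 1.7
```

send_rows:
  motion:
    - {"tx":0,"ty":0,"tz":-0.005,"rx":0,"ry":0,"rz":0,"gripper":1}
    - {"tx":0,"ty":0,"tz":0,"rx":0,"ry":0,"rz":0,"gripper":1}
    - {"tx":0,"ty":0,"tz":0,"rx":0,"ry":0,"rz":0,"gripper":1}

```text
time_s: 14.02
ee_pos: [478.7, -248.0, 91.1]
ee_rot: [180.0, 0.0, -23.5]
force: [1.3, -0.1, 2.6]
gripper_width: 0.2
gripper_force: 1.0
```

The spring force shows across about 86 to 92 mm, so the button bottomed out. I retract, then check before handing in.

send_rows:
  motion:
    - {"tx":0,"ty":0,"tz":-0.05,"rx":0,"ry":0,"rz":0,"gripper":1}
    - {"tx":0,"ty":0,"tz":-0.1,"rx":0,"ry":0,"rz":0,"gripper":1}
    - {"tx":0,"ty":0,"tz":-0.1,"rx":0,"ry":0,"rz":0,"gripper":1}
    - {"tx":-0.1,"ty":0,"tz":0,"rx":0,"ry":0,"rz":0,"gripper":1}
    - {"tx":0,"ty":0,"tz":0,"rx":0,"ry":0,"rz":0,"gripper":1}
    - {"tx":0,"ty":0,"tz":0,"rx":0,"ry":0,"rz":0,"gripper":1}

```text
time_s: 14.78
ee_pos: [432.9, -227.9, 215.9]
ee_rot: [-180.0, 0.1, -23.5]
force: [0.1, -0.3, 0.3]
gripper_width: 0.2
gripper_force: 0.0
```

```bash
python3 - <<'E'
from h import *
S=grab("side"); print(env.state()["ee_pos"],env.state()["force"])
h=cv2.cvtColor(S[0],cv2.COLOR_RGB2HSV)
for lo,hi in(((5,120,70),(22,255,255)),((40,90,40),(85,255,255))):
    k,l,st,ce=cv2.connectedComponentsWithStats(cv2.inRange(h,lo,hi))
    print([(st[i].tolist(),ce[i].round(1).tolist()) for i in range(1,k) if st[i,4]>12 and 200<ce[i][0]<330])
print(env.job_done())
E
```

```text
[ 433.38138601 -228.10148043  215.87570795] [0.23292286 0.18575878 0.12069092]
[([230, 16, 29, 21, 538], [243.8, 25.8]), ([242, 144, 12, 12, 127], [247.6, 149.5]), ([276, 172, 9, 16, 93], [279.9, 178.8])]
[([225, 93, 47, 24, 570], [245.9, 105.1]), ([266, 141, 8, 7, 37], [269.8, 143.9]), ([228, 145, 8, 4, 28], [231.1, 146.3]), ([284, 196, 8, 4, 18], [287.6, 197.4])]
the job is handed in; nothing more can be done
None
```

I handed the job in at about 15 s: lid shut, lock ring within about 1° of the green mark, and start button pressed to its stop and released; the final verdict was not reported.

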